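# Lay out two tea-tasting sets

## Task

Make up two sets for the tea tasting: on the oblong tray stand the slim aroma cup, the low wide cup and the squat clay jar; on the round tray stand the tall straight tumbler and the tall metal tin. Every piece stands upright and flat on its tray's floor inside the rim, side by side. Knock nothing over, and leave the teapot, the lidded bowl on its saucer and the little dark figure where they are.

Things in the scene. Friction and masses are not known exactly. Their poses are not given: they have to be found in the camera images.
- oblong_tray: Oblong dark wooden serving tray, fixed to the table: outside 106 mm (its x) by 230 mm (its y, the long way). Flat floor 6 mm above the table; a straight rim 5 mm thick runs round it, its top 14 mm above the table; inside 96 by 220 mm. It may stand turned a little. Its origin is the centre of its underside, z up.
- round_tray: Round dark wooden serving tray, fixed to the table: 180 mm outside diameter. Flat floor 6 mm above the table; rim 5 mm thick, its top 14 mm above the table; inside diameter 170 mm. Its origin is the centre of its underside, z up.
- aroma_cup: Aroma cup: narrow, straight, white porcelain, open at the top, the slimmest of the cups: 30 mm diameter, 60 mm high, about 60 g, stands upright. Its origin is the centre of its underside, z up.
- low_cup: Low cup: shallow wide white porcelain tea cup without a handle or lid, 64 mm across the mouth narrowing to a 40 mm foot, 40 mm high (58 mm across at 14 mm height), wall 3 mm, about 80 g, stands upright. Its origin is the centre of its underside, z up.
- tumbler: Tumbler: straight white porcelain beaker, the tallest of the cups, open at the top: 46 mm diameter, 80 mm high, wall 4 mm, about 150 g, stands upright. Its origin is the centre of its underside, z up.
- clay_jar: Squat closed jar of red-brown clay with a flat-domed top, no knob, spout or handle: 60 mm diameter (from 8 to 36 mm height), 50 mm high, about 160 g, stands upright. Its origin is the centre of its underside, z up.
- tin: Tall round tea tin of bare metal, closed: 50 mm diameter, 95 mm high, about 150 g, stands upright. Its origin is the centre of its underside, z up.
- teapot: Bystander: red-brown clay teapot with spout (along its +x) and handle (-x), 138 mm long over both, body 86 mm across, 78 mm high. Its origin is the centre of its underside, z up.
- gaiwan: Bystander: white lidded tea bowl on a saucer (one piece), 100 mm across the saucer, 88 mm high with the lid's knob. Its origin is the centre of its underside, z up.
- tea_pet: Bystander: small dark seated figure (tea pet), 62 mm across, 69 mm high. Its origin is the centre of its underside, z up.

How it is judged:
At the end, for the whole second after the job is handed in: Aroma cup, low cup, jar on the oblong tray (36 mm across, 98 mm along of its centre at most), tumbler and tin on the round tray (within 64 mm of its centre), feet within 4 mm of the floor, leaning under 0.1 rad, at rest; teapot, gaiwan and tea pet upright, within 30 mm of their start (x of aroma_cup in the frame of oblong_tray between -0.036 and 0.036 m and y of aroma_cup in the frame of oblong_tray between -0.098 and 0.098 m and z of aroma_cup in the frame of oblong_tray between 0.003 and 0.01 m and angle between each of aroma_cup, low_cup, clay_jar, tumbler, tin's own z axis and vertical below 0.1 rad and linear speed of each of aroma_cup, low_cup, clay_jar, tumbler, tin below 0.02 m/s and angular speed of each of aroma_cup, low_cup, clay_jar, tumbler, tin below 0.2 rad/s and x of low_cup in the frame of oblong_tray between -0.036 and 0.036 m and y of low_cup in the frame of oblong_tray between -0.098 and 0.098 m and z of low_cup in the frame of oblong_tray between 0.003 and 0.01 m and x of clay_jar in the frame of oblong_tray between -0.036 and 0.036 m and y of clay_jar in the frame of oblong_tray between -0.098 and 0.098 m and z of clay_jar in the frame of oblong_tray between 0.003 and 0.01 m and horizontal distance between each of tumbler, tin and round_tray below 0.064 m and z of tumbler in the frame of round_tray between 0.003 and 0.01 m and z of tin in the frame of round_tray between 0.003 and 0.01 m and distance of each of teapot, gaiwan, tea_pet from where it was at the start of the episode below 0.03 m and angle between each of teapot, gaiwan, tea_pet's own z axis and vertical below 0.2 rad); the robot touches nothing.
It fails at once if one of the stock pieces is knocked over (angle between any of aroma_cup, low_cup, clay_jar, tumbler, tin's own z axis and vertical above 0.8 rad).
It fails at once if the teapot, the gaiwan or the tea pet is disturbed (moved by over 30 mm or tipped) (distance of any of teapot, gaiwan, tea_pet from where it was at the start of the episode above 0.03 m or angle between any of teapot, gaiwan, tea_pet's own z axis and vertical above 0.2 rad).
It also fails if it takes over 133 s, if anything falls off the work surface, if the arm or the gripper's body presses on something with over 40 N, if the wrist force passes 120 N, or if a joint passes its speed limit or range.

## Robot

A 7-joint arm with a two-finger parallel gripper is mounted at the origin on the work surface. World frame = base frame: x ahead of the robot, y to its left, z up, the work surface at z = 0. Lengths are in m, angles in rad, forces in N, time in s.
With the tool pointing down it reaches from about 0.4 to 0.875 m from the base axis. Payload 19.3 kg.
Tool frame: the origin (TCP) lies between the finger pads; the fingertips stand 19 mm ahead of it and the grasp point (between the pads) is the TCP; z points along the fingers, y is the line along which they close (so a half turn about z gives the same grasp; the last joint's range is limited). The gripper opens to 85 mm and grips with 20 to 120 N. Pads are 22 mm wide; open, the fingers measure 114 mm over their backs; the gripper's body (76 mm by 85 mm) begins 54 mm behind the grasp point. The pads swing forward as they close: fully open they stand 13 mm farther back than shut.
Start: joints at [-1.321, 0.521, -0.036, 1.599, 0.021, 1.021, -0.113], TCP at [0.197, 0.593, 0.25] pointing down, gripper open.
Joint ranges: [-2.91, 2.91], [-0.3, 2.13], [-1.5, 1.42], [0.17, 2.43], [-1.26, 4.41], [0.16, 1.93], [-2.52, 2.52]. Speed limits (rad/s): [1.89, 1.89, 2.39, 2.39, 3.01, 3.01, 3.01].

## Interface

Orientations are given as [roll, pitch, yaw] about the fixed x, y, z axes, in that order (R = Rz(yaw) Ry(pitch) Rx(roll)).
In Python, from station import sensors, optics, job gives the robot as it stands.
- The arm moves only by the tool servo_tool, never from a script. Its argument "targets" is a list of rows, each an object with "claw": the opening, from 0 (shut) to 1 (fully open); "linear": the shift along the tool's x, y, z in mm, a list of three; "roll": the turn about the tool's z in rad. A call has 1 to 20 rows; each row is the pose to reach, as a shift and turn from the pose commanded when the call began, along the tool's axes at that moment; what a row does not reach only later rows make up. A row lasts 1/12 s, in which the tool goes at most 41.7 mm and 7.16 degrees, less where a joint would pass 70% of its speed; a pose out of reach is approached as far as the arm can. A call with a gripper value outside its range is refused whole. The fingers move at their own pace and stop on an object; the grip force is fixed at half the most. Time passes only in rows, so rows that repeat a pose let the fingers close. It gives the time, the measured TCP pose, the force, the opening and the grip force at its end, in the units of the state.
- sensors.state(): the state, without advancing time (a new reading comes with each control period).
- optics.capture(name): name is "scene" or "side" or "wrist"; returns (picture, depth): 400x640x3 uint8, red, green, blue; 400x640 float32, m along the optical axis (not along the pixel's ray), 0 where there is no reading.
- optics.camera_model(name): a dict with "K" (3x3 intrinsics, pixels), "cam_to_world" (4x4, takes a point from camera to world coordinates); the wrist camera has in their place "mount" (4x4, takes a point from camera to tool coordinates, whose origin is the TCP and whose axes are the flange's). Camera axes: x right, y up, looking along -z (the intrinsics and any distortion apply to the point x, -y, -z); pixel columns grow to the right and rows downward; lengths in m; the calibration is good to about 2 mm. The wrist camera is an equidistant fisheye: a pixel r from the principal point sees the ray r / f radians off the axis. A picture is of the moment at which its call begins: read the wrist's pose just before it. camera_model takes no time and is no camera call.
- job.close_job(): hands the job in; it is judged then, once.
Trained networks look in the newest picture that a camera, given by its name, has taken for a name from the list of things; names that differ only in an ending like _2 or _b are one class to them, and where a whole thing is asked for, a point or a joint stands for the part that bears it (a point fixed in the world has none). Each returns a list of dicts, best first, with "conf" (0 to 1); they miss things now and then, are a little off and sometimes report something else, mostly with a low value. They report only what shows in the picture. A call takes as long as a camera call.
- optics.spot_in(camera, name): "point" ([column, row] in pixels, amid what is visible of it).
- optics.regions_of(camera, name): "region" (400x640 bool, what is visible of it) and "point" ([column, row] in pixels, amid what is visible of it).
- optics.landmark_of(camera, name): "point" ([column, row] in pixels: a listed point, or the origin of a listed thing).
The state is a dict: "time": time; "q": joint angles; "qd": joint speeds; "tau": joint torques, N m; "ee_pos": TCP position; "orientation": TCP orientation; "wrist_force": force on the tool from outside, world axes, zero at the start; "torque": the same for the moment, N m; "width": opening from 0.0 (shut) to 1.0 (fully open); "finger_force": force on a finger pad.
Only numpy, scipy, OpenCV 4.12 (cv2) and the standard library are available. Lean on these libraries where they do the work, as an engineer would, in place of code of your own. Each camera call takes 0.05 s, during which the arm holds its last target. There are 200 camera calls.

## Working session

There is one attempt and no reset: what is moved stays moved. The work goes in short steps, Python scripts to look and compute and a tool call to move; the robot and the scene stay as the last step left them, time stands still between calls to the robot, and variables do not carry over. Pictures are saved under pics/ and viewed, at most 14 in all, crops included, and the job is handed in when it is done.

Besides the shell and the picture viewer there is one more tool, called after "Emit:" in YAML: its name, and indented under it one key for each argument. servo_tool: Moves the arm, as the interface text tells. Its arguments: {"type":"object","properties":{"targets":{"type":"array","items":{"type":"object","properties":{"claw":{"type":"number"},"linear":{"type":"array","items":{"type":"number"}},"roll":{"type":"number"}}}}},"required":["targets"]}

```bash
mkdir -p pics
cat > h.py <<'E'
import numpy as np, cv2
from station import sensors, optics, job
def pts(cam, D):
    m=optics.camera_model(cam);K=np.array(m["K"]);T=np.array(m["cam_to_world"])
    v,u=np.mgrid[0:400,0:640]
    P=np.stack([(u-K[0,2])/K[0,0]*D,-(v-K[1,2])/K[1,1]*D,-D],-1)
    return P@T[:3,:3].T+T[:3,3]
E
python3 - <<'E'
from h import *
s=sensors.state();print(s)
N="oblong_tray round_tray aroma_cup low_cup tumbler clay_jar tin teapot gaiwan tea_pet".split()
ims=[]
for c in("scene","side"):
    im,D=optics.capture(c);P=pts(c,D);print(c,optics.camera_model(c)["cam_to_world"])
    cv2.imwrite(f"pics/{c}0.png",im[:,:,::-1])
    for n in N:
        for r in optics.regions_of(c,n)[:2]:
            M=r["region"]&(D>0);q=P[M]
            if len(q)<5: continue
            t=q[q[:,2]>np.percentile(q[:,2],97)-.006]
            print(n,round(r["conf"],2),np.round(r["point"]),len(q),"lo",np.percentile(q,2,axis=0).round(3),"hi",np.percentile(q,98,axis=0).round(3),"topmean",t.mean(0).round(3))
E
```

```text
{'time': 0.0, 'q': array([-1.32121749,  0.52199459, -0.03635075,  1.59998353,  0.0211854 ,
        1.02108087, -0.11283466]), 'qd': array([-0.00020832,  0.00102815, -0.00064131,  0.00017831,  0.0021026 ,
       -0.00027441, -0.00054306]), 'tau': array([ 5.74578426e-04, -9.27108836e+01,  1.97993517e+00, -3.69928551e+01,
        1.77953881e-02,  8.22471105e-03,  2.51480671e-06]), 'ee_pos': array([0.19639441, 0.5930257 , 0.24974632]), 'orientation': array([-3.14051175e+00,  5.20739948e-05,  2.82178138e+00]), 'wrist_force': array([-0.55537036, -0.32005151, -0.36564472]), 'torque': array([ 0.05929906, -0.02274049,  0.02480388]), 'finger_force': 0.0, 'width': 0.9991868451473226}
scene [[ 0.04703227 -0.58804957  0.8074563   1.70367707]
 [ 0.99876674  0.04055545 -0.02864013 -0.02451431]
 [-0.01590494  0.8078075   0.58923176  0.83340852]
 [ 0.          0.          0.          1.        ]]
oblong_tray 0.69 [261. 208.] 1973 lo [ 0.566 -0.265  0.003] hi [ 0.679 -0.044  0.017] topmean [ 0.625 -0.154  0.014]
oblong_tray 0.49 [253. 169.] 376 lo [ 0.435 -0.201  0.005] hi [ 0.482 -0.16   0.082] topme
[... 1910 characters left out ...]
0.002] hi [0.513 0.442 0.042] topmean [0.485 0.371 0.038]
tumbler 0.78 [278. 258.] 544 lo [ 0.434 -0.206  0.002] hi [ 0.476 -0.159  0.08 ] topmean [ 0.457 -0.188  0.078]
clay_jar 0.78 [258. 224.] 425 lo [ 0.414 -0.048  0.003] hi [0.467 0.003 0.051] topmean [ 0.442 -0.022  0.048]
tin 0.69 [246. 178.] 447 lo [0.431 0.165 0.008] hi [0.475 0.211 0.096] topmean [0.454 0.188 0.094]
teapot 0.61 [383. 300.] 1068 lo [ 0.614 -0.419  0.022] hi [ 0.712 -0.346  0.075] topmean [ 0.662 -0.38   0.072]
gaiwan 0.78 [367. 202.] 868 lo [ 0.743 -0.066  0.002] hi [0.835 0.035 0.088] topmean [ 0.785 -0.023  0.087]
tea_pet 0.8 [287. 144.] 217 lo [0.635 0.376 0.001] hi [0.684 0.42  0.066] topmean [0.66  0.401 0.064]
```

View pics/scene0.png

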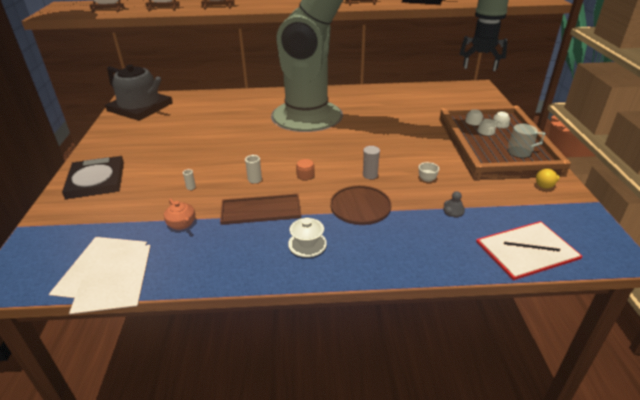

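View pics/side0.png

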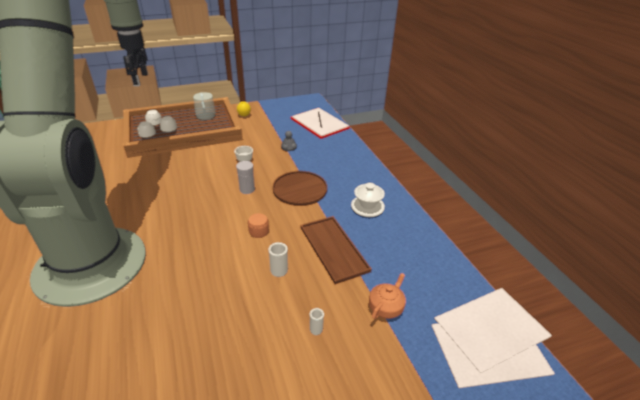

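Scene view: aroma cup (189,180), tumbler (254,168), jar (306,170), tin (371,162), low cup (428,171), oblong tray (261,208) and round tray (361,204). The side view agrees. Next I fit the trays from the stored-geometry depth.

Run:
```python
from h import *
for c in("scene","side"):
    im,D=optics.capture(c);P=pts(c,D);f=im.astype(int)
    ok=(D>0)
    def box(x0,x1,y0,y1): return ok&(P[...,0]>x0)&(P[...,0]<x1)&(P[...,1]>y0)&(P[...,1]<y1)&(P[...,2]>.004)&(P[...,2]<.02)
    q=P[box(.53,.72,-.30,0)];r=cv2.minAreaRect(q[:,:2].astype(np.float32)*1000);print(c,"oblong",r,np.percentile(q[:,2],[5,20,50,80,98]).round(4))
    q=P[box(.515,.73,.02,.26)];print("round",cv2.minEnclosingCircle(q[:,:2].astype(np.float32)*1000),np.percentile(q[:,2],[5,20,50,80,98]).round(4))
    # top-rim circles
    for n,x,y,h in(("aroma",.490,-.381,.06),("low",.485,.3715,.04),("tumbler",.459,-.1855,.08),("jar",.4445,-.0205,.036),("tin",.456,.1895,.095)):
        m=ok&(np.hypot(P[...,0]-x,P[...,1]-y)<.05)&(abs(P[...,2]-h)<.007);q=P[m][:,:2].astype(np.float32)*1000
        (cx,cy),rr=cv2.minEnclosingCircle(q);print(n,len(q),round(cx),round(cy),round(rr,1))
```

```text
scene oblong ((625.5861206054688, -149.63218688964844), (188.1331329345703, 299.32623291015625), 0.035179633647203445) [0.0044 0.0057 0.0076 0.0112 0.0168]
round ((630.2000732421875, 142.84356689453125), 149.22640991210938) [0.0044 0.0057 0.0076 0.01   0.0164]
aroma 50 489 -381 18.3
low 112 486 372 35.9
tumbler 89 458 -184 26.8
jar 84 448 -18 30.2
tin 138 457 192 27.0
side oblong ((627.3338012695312, -149.2998046875), (298.6986999511719, 180.0347442626953), 89.75593566894531) [0.0043 0.0051 0.0065 0.01   0.0155]
round ((641.0567016601562, 136.82366943359375), 125.73209381103516) [0.0043 0.0051 0.0064 0.009  0.0148]
aroma 88 487 -381 16.0
low 68 486 371 34.8
tumbler 115 455 -182 24.2
jar 107 443 -22 30.4
tin 136 454 190 27.0
```

Emit:
servo_tool:
  targets:
    - {"claw": 1, "linear": [0, 0, 0], "roll": -0.1}
    - {"claw": 1, "linear": [0, 0, 0], "roll": -0.2}
    - {"claw": 1, "linear": [0, 0, 0], "roll": -0.32}
    - {"claw": 1, "linear": [0, 0, 0], "roll": -0.32}

```text
time: 1.53
ee_pos: [0.1966, 0.5933, 0.2503]
orientation: [3.142, -0.0, -3.135]
wrist_force: [0.2, 0.7, 0.3]
width: 1.001
finger_force: 0.0
```

Emit:
servo_tool:
  targets:
    - {"claw": 1, "linear": [-70, -55, 0], "roll": 0}
    - {"claw": 1, "linear": [-100, -78, 20], "roll": 0}
    - {"claw": 1, "linear": [-130, -100, 40], "roll": 0}
    - {"claw": 1, "linear": [-160, -125, 60], "roll": 0}
    - {"claw": 1, "linear": [-190, -147, 80], "roll": 0}
    - {"claw": 1, "linear": [-220, -170, 90], "roll": 0}
    - {"claw": 1, "linear": [-250, -193, 100], "roll": 0}
    - {"claw": 1, "linear": [-275, -212, 110], "roll": 0}
    - {"claw": 1, "linear": [-289, -222, 120], "roll": 0}
    - {"claw": 1, "linear": [-289, -222, 120], "roll": 0}
    - {"claw": 1, "linear": [-289, -222, 120], "roll": 0}
    - {"claw": 1, "linear": [-289, -222, 120], "roll": 0}

```text
time: 2.53
ee_pos: [0.4858, 0.3709, 0.13]
orientation: [-3.141, -0.0, 3.137]
wrist_force: [-0.2, -0.2, 0.7]
width: 1.001
finger_force: 0.0
```

Run:
```python
from h import *
s=sensors.state();print(s["ee_pos"],s["orientation"],s["q"])
im,D=optics.capture("wrist");cv2.imwrite("pics/w1.png",im[:,:,::-1])
m=optics.camera_model("wrist");print(m)
for c in("scene","side"):
    im,D=optics.capture(c);P=pts(c,D)
    for n in("oblong_tray","round_tray"):
        for r in optics.regions_of(c,n)[:2]:
            M=cv2.morphologyEx(r["region"].astype(np.uint8),cv2.MORPH_OPEN,np.ones((3,3),np.uint8))>0
            u,v=r["point"]
            # project mask outline on plane z=.012 by rays
            mm=optics.camera_model(c);K=np.array(mm["K"]);T=np.array(mm["cam_to_world"])
            vv,uu=np.nonzero(M);d=np.stack([(uu-K[0,2])/K[0,0],-(vv-K[1,2])/K[1,1],-np.ones(len(uu))],-1)@T[:3,:3].T
            q=(T[:3,3]+d*((.012-T[2,3])/d[:,2])[:,None])[:,:2].astype(np.float32)*1000
            print(c,n,round(r["conf"],2),len(q),cv2.minAreaRect(q),cv2.minEnclosingCircle(q))
```

```text
[0.48577537 0.37091908 0.12998157] [-3.14124647e+00 -4.88473749e-04  3.13720677e+00] [-0.69708179  0.64479784 -0.07607525  1.73293608  0.06575069  0.76692331
  0.76108175]
{'K': array([[309.70691629,   0.        , 325.44707109],
       [  0.        , 309.70691629, 202.89202262],
       [  0.        ,   0.        ,   1.        ]]), 'mount': array([[ 4.15482453e-04,  9.62638995e-01,  2.70787726e-01,
         6.72273204e-02],
       [ 9.99999913e-01, -3.90633096e-04, -1.45663050e-04,
        -4.37932309e-04],
       [-3.44422845e-05,  2.70787763e-01, -9.62639074e-01,
        -1.24842717e-01],
       [ 0.00000000e+00,  0.00000000e+00,  0.00000000e+00,
         1.00000000e+00]])}
scene oblong_tray 0.97 2018 ((624.5972290039062, -153.8816680908203), (126.46221923828125, 230.63351440429688), 3.452989339828491) ((621.2318725585938, -153.48117065429688), 126.0663070678711)
scene round_tray 0.58 1918 ((621.2169189453125, 141.21282958984375), (175.27182006835938, 190.59591674804688), 85.98713684082031) ((621.0358276367188, 138.63201904296875), 98.25381469726562)
side oblong_tray 0.78 2639 ((618.7516479492188, -155.96499633789062), (115.38299560546875, 248.9285430908203), 3.4860198497772217) ((622.0076293945312, -155.5858612060547), 131.5106201171875)
side round_tray 0.89 1552 ((617.3760986328125, 133.08724975585938), (186.71121215820312, 176.7151336669922), 71.88114929199219) ((614.2042846679688, 134.13934326171875), 98.29417419433594)
```

View pics/w1.png

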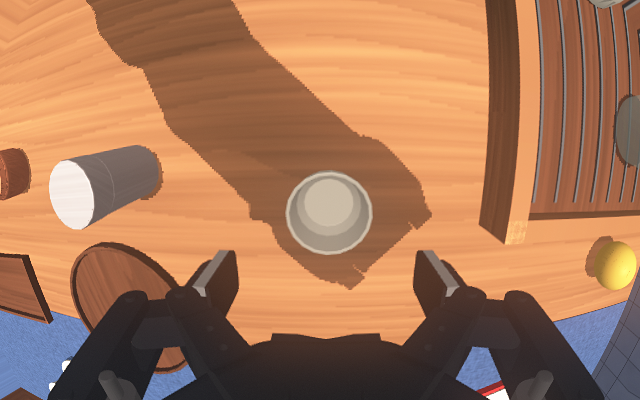

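The wrist view shows the low cup at (329,212), midway between the fingers; about 2 mm of y correction is needed. Descending.

Emit:
servo_tool:
  targets:
    - {"claw": 1, "linear": [0, 2, 20], "roll": 0}
    - {"claw": 1, "linear": [0, 2, 40], "roll": 0}
    - {"claw": 1, "linear": [0, 2, 60], "roll": 0}
    - {"claw": 1, "linear": [0, 2, 80], "roll": 0}
    - {"claw": 1, "linear": [0, 2, 92], "roll": 0}
    - {"claw": 1, "linear": [0, 2, 100], "roll": 0}
    - {"claw": 1, "linear": [0, 2, 100], "roll": 0}
    - {"claw": 0.5, "linear": [0, 2, 100], "roll": 0}
    - {"claw": 0.5, "linear": [0, 2, 100], "roll": 0}
    - {"claw": 0.5, "linear": [0, 2, 100], "roll": 0}
    - {"claw": 0.5, "linear": [0, 2, 100], "roll": 0}
    - {"claw": 0.5, "linear": [0, 2, 100], "roll": 0}
    - {"claw": 0.5, "linear": [0, 2, 100], "roll": 0}

```text
time: 3.97
ee_pos: [0.486, 0.3737, 0.032]
orientation: [3.14, 0.001, 3.141]
wrist_force: [-3.3, -2.7, 12.4]
width: 0.707
finger_force: 62.6
```

Emit:
servo_tool:
  targets:
    - {"claw": 0.5, "linear": [0, 0, -10], "roll": 0}
    - {"claw": 0.5, "linear": [0, 0, -30], "roll": 0}
    - {"claw": 0.5, "linear": [0, 0, -60], "roll": 0}
    - {"claw": 0.5, "linear": [0, 0, -90], "roll": 0}
    - {"claw": 0.5, "linear": [-3, -10, -120], "roll": 0}
    - {"claw": 0.5, "linear": [-10, -35, -135], "roll": 0}
    - {"claw": 0.5, "linear": [-19, -65, -135], "roll": 0}
    - {"claw": 0.5, "linear": [-28, -100, -135], "roll": 0}
    - {"claw": 0.5, "linear": [-38, -135, -135], "roll": 0}
    - {"claw": 0.5, "linear": [-49, -170, -135], "roll": 0}
    - {"claw": 0.5, "linear": [-59, -205, -135], "roll": 0}
    - {"claw": 0.5, "linear": [-69, -240, -135], "roll": 0}
    - {"claw": 0.5, "linear": [-79, -275, -135], "roll": 0}
    - {"claw": 0.5, "linear": [-89, -310, -135], "roll": 0}
    - {"claw": 0.5, "linear": [-99, -345, -135], "roll": 0}
    - {"claw": 0.5, "linear": [-109, -380, -135], "roll": 0}
    - {"claw": 0.5, "linear": [-119, -415, -120], "roll": 0}
    - {"claw": 0.5, "linear": [-127, -440, -105], "roll": 0}
    - {"claw": 0.5, "linear": [-131, -459, -90], "roll": 0}
    - {"claw": 0.5, "linear": [-131, -459, -80], "roll": 0}

```text
time: 5.63
ee_pos: [0.6168, -0.0909, 0.1102]
orientation: [-3.139, 0.001, 3.137]
wrist_force: [-0.1, 0.4, -1.0]
width: 0.708
finger_force: 64.9
```

Run:
```python
from h import *
s=sensors.state();print(s["ee_pos"],s["orientation"],s["q"],s["width"],s["finger_force"])
im,D=optics.capture("wrist");cv2.imwrite("pics/w2.png",im[:,:,::-1])
```

```text
[ 0.61675825 -0.09094237  0.11022743] [-3.13934168e+00  5.94943949e-04  3.13655612e+00] [ 0.08961131  0.68753497 -0.05855038  1.7104046   0.05811166  0.74465248
  1.56737431] 0.7079352939041 64.90957913221791
```

View pics/w2.png

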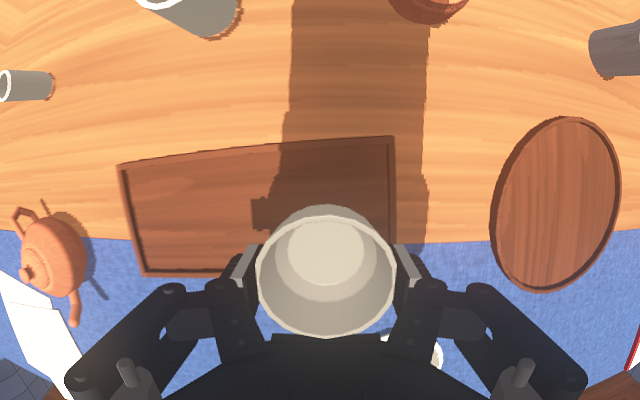

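The low cup is held upright. The tray's outer corners show at (393,136), (118,165) and (142,276). I'll turn these into positions.

```bash
cat >> h.py <<'E'
from scipy.spatial.transform import Rotation as Ro
def wray(px,z,s=None):
    s=s or sensors.state();m=optics.camera_model("wrist");K=np.array(m["K"]);M=np.array(m["mount"])
    px=np.atleast_2d(np.array(px,float));a=(px-K[:2,2])/K[0,0];r=np.linalg.norm(a,axis=1)+1e-9
    d=np.stack([np.sin(r)*a[:,0]/r,-np.sin(r)*a[:,1]/r,-np.cos(r)],-1)
    R=Ro.from_euler("xyz",s["orientation"]).as_matrix()
    o=R@M[:3,3]+s["ee_pos"];d=d@M[:3,:3].T@R.T
    return o+d*((z-o[2])/d[:,2])[:,None]
E
python3 - <<'E'
from h import *
p=wray([[393,136],[118,165],[142,276],[396,245]],.014)
print(p.round(4),np.arctan2(p[0]-p[1],1)[:2], np.degrees(np.arctan2(-(p[0]-p[1])[0],(p[0]-p[1])[1])), (p[0]+p[2])/2)
print(wray([[568,115],[555,293],[490,215],[620,195]],.014).round(4))
E
```

```text
[[ 0.5606 -0.0401  0.014 ]
 [ 0.5765 -0.2632  0.014 ]
 [ 0.68   -0.2588  0.014 ]
 [ 0.6446 -0.0334  0.014 ]] [-0.01598445  0.21947407] 4.099017609348892 [ 0.62029887 -0.14946363  0.014     ]
[[0.5304 0.1249 0.014 ]
 [0.7094 0.1531 0.014 ]
 [0.6208 0.047  0.014 ]
 [0.6021 0.2275 0.014 ]]
```

Emit:
servo_tool:
  targets:
    - {"claw": 0.5, "linear": [0, 6, 15], "roll": 0}
    - {"claw": 0.5, "linear": [0, 6, 30], "roll": 0}
    - {"claw": 0.5, "linear": [0, 6, 45], "roll": 0}
    - {"claw": 0.5, "linear": [0, 6, 57], "roll": 0}
    - {"claw": 0.5, "linear": [0, 6, 64], "roll": 0}
    - {"claw": 0.5, "linear": [0, 6, 68], "roll": 0}
    - {"claw": 0.5, "linear": [0, 6, 71], "roll": 0}
    - {"claw": 0.5, "linear": [0, 6, 71], "roll": 0}
    - {"claw": 0.5, "linear": [0, 6, 71], "roll": 0}

```text
time: 6.43
ee_pos: [0.6169, -0.0796, 0.0398]
orientation: [-3.142, 0.001, -3.141]
wrist_force: [0.7, -0.4, -1.8]
width: 0.707
finger_force: 65.0
```

Emit:
servo_tool:
  targets:
    - {"claw": 0.5, "linear": [0, -4, 0], "roll": 0}
    - {"claw": 0.5, "linear": [0, -4, 1], "roll": 0}
    - {"claw": 0.5, "linear": [0, -4, 2], "roll": 0}
    - {"claw": 0.5, "linear": [0, -4, 2], "roll": 0}
    - {"claw": 0.85, "linear": [0, -4, 2], "roll": 0}
    - {"claw": 0.85, "linear": [0, -4, 2], "roll": 0}
    - {"claw": 0.9, "linear": [0, -4, 2], "roll": 0}
    - {"claw": 0.9, "linear": [0, -4, 2], "roll": 0}
    - {"claw": 0.9, "linear": [0, -4, 2], "roll": 0}
    - {"claw": 0.9, "linear": [0, -4, -20], "roll": 0}
    - {"claw": 0.9, "linear": [0, -4, -50], "roll": 0}
    - {"claw": 0.9, "linear": [0, -4, -80], "roll": 0}
    - {"claw": 0.9, "linear": [0, -4, -80], "roll": 0}
    - {"claw": 0.9, "linear": [0, -4, -80], "roll": 0}

```text
time: 7.6
ee_pos: [0.6175, -0.0838, 0.1209]
orientation: [-3.141, 0.003, -3.141]
wrist_force: [-1.1, -0.2, -0.6]
width: 0.9
finger_force: 0.0
```

```bash
cat >> h.py <<'E'
def find(n):
    s=sensors.state();print(s["ee_pos"].round(4),s["orientation"].round(4),s["q"][6].round(2),s["width"].round(3))
    for c in("scene","side"):
        im,D=optics.capture(c);P=pts(c,D)
        for r in optics.regions_of(c,n)[:1]:
            q=P[r["region"]&(D>0)];t=q[q[:,2]>np.percentile(q[:,2],97)-.006]
            print(c,n,round(r["conf"],2),"top",t.mean(0).round(3),"zmax",np.percentile(q[:,2],97).round(3),"lo",np.percentile(q,3,axis=0).round(3),"hi",np.percentile(q,97,axis=0).round(3))
E
python3 -c "
from h import *
find('low_cup')"
```

```text
Traceback (most recent call last):
  File "h.py", line 17, in find
    s=sensors.state();print(s["ee_pos"].round(4),s["orientation"].round(4),s["q"][6].round(2),s["width"].round(3))
                                                                                              ^^^^^^^^^^^^^^^^
AttributeError: 'float' object has no attribute 'round'
```

Emit:
servo_tool:
  targets:
    - {"claw": 1, "linear": [40, 15, -5], "roll": 0}
    - {"claw": 1, "linear": [75, 28, -5], "roll": 0}
    - {"claw": 1, "linear": [110, 41, -5], "roll": 0}
    - {"claw": 1, "linear": [140, 52, -5], "roll": 0}
    - {"claw": 1, "linear": [160, 60, -5], "roll": 0}
    - {"claw": 1, "linear": [172, 64, -5], "roll": 0}
    - {"claw": 1, "linear": [172, 64, -5], "roll": 0}
    - {"claw": 1, "linear": [172, 64, -5], "roll": 0}
    - {"claw": 1, "linear": [172, 64, -5], "roll": 0}

```text
time: 8.35
ee_pos: [0.4452, -0.0198, 0.124]
orientation: [-3.142, -0.0, 3.142]
wrist_force: [-0.2, -0.1, 0.5]
width: 0.998
finger_force: 0.0
```

```bash
sed -i 's/s\["width"\].round(3)/s["width"]/' h.py
cat >> h.py <<'E'
def wfind(n,z):
    im,D=optics.capture("wrist");s=sensors.state()
    for r in optics.regions_of("wrist",n)[:2]:
        v,u=np.nonzero(r["region"]);c,rad=cv2.minEnclosingCircle(np.stack([u,v],-1).astype(np.float32))
        print("wrist",n,round(r["conf"],2),np.round(c),round(rad),len(u),"world",wray(c,z,s).round(4),wray(r["point"],z,s).round(4))
    return im
E
python3 -c "
from h import *
find('low_cup')
im=wfind('clay_jar',.04);cv2.imwrite('pics/w3.png',im[:,:,::-1])"
```

```text
[ 0.4452 -0.0198  0.124 ] [-3.1415e+00 -1.0000e-04  3.1416e+00] 1.42 0.9981425901522519
scene low_cup 0.54 top [ 0.619 -0.082  0.045] zmax 0.048 lo [ 0.587 -0.11   0.015] hi [ 0.648 -0.06   0.048]
side low_cup 0.83 top [ 0.62  -0.086  0.044] zmax 0.046 lo [ 0.589 -0.115  0.007] hi [ 0.645 -0.055  0.046]
wrist clay_jar 0.91 [328. 208.] 44 5579 world [[ 0.4405 -0.0181  0.04  ]] [[ 0.4407 -0.0162  0.04  ]]
```

View pics/w3.png

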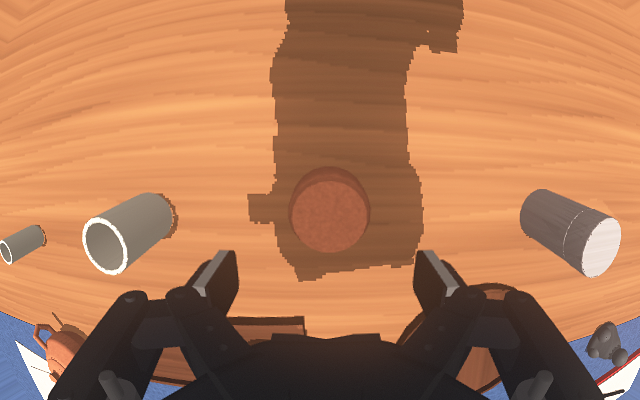

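The jar is at (328,208), centred between the fingers to within 2 mm.

Emit:
servo_tool:
  targets:
    - {"claw": 1, "linear": [2, 1, 25], "roll": 0}
    - {"claw": 1, "linear": [2, 1, 50], "roll": 0}
    - {"claw": 1, "linear": [2, 1, 75], "roll": 0}
    - {"claw": 1, "linear": [2, 1, 90], "roll": 0}
    - {"claw": 1, "linear": [2, 1, 95], "roll": 0}
    - {"claw": 1, "linear": [2, 1, 95], "roll": 0}
    - {"claw": 0.5, "linear": [2, 1, 95], "roll": 0}
    - {"claw": 0.5, "linear": [2, 1, 95], "roll": 0}
    - {"claw": 0.5, "linear": [2, 1, 95], "roll": 0}
    - {"claw": 0.5, "linear": [2, 1, 95], "roll": 0}
    - {"claw": 0.5, "linear": [2, 1, 95], "roll": 0}
    - {"claw": 0.5, "linear": [2, 1, 95], "roll": 0}

```text
time: 9.65
ee_pos: [0.4432, -0.0187, 0.0308]
orientation: [3.141, 0.002, 3.141]
wrist_force: [-3.3, 0.6, 18.9]
width: 0.68
finger_force: 60.2
```

Emit:
servo_tool:
  targets:
    - {"claw": 0.5, "linear": [0, 0, -10], "roll": 0}
    - {"claw": 0.5, "linear": [0, 0, -35], "roll": 0}
    - {"claw": 0.5, "linear": [0, 0, -65], "roll": 0}
    - {"claw": 0.5, "linear": [-10, -10, -90], "roll": 0}
    - {"claw": 0.5, "linear": [-30, -33, -105], "roll": 0}
    - {"claw": 0.5, "linear": [-53, -58, -105], "roll": 0}
    - {"claw": 0.5, "linear": [-76, -83, -105], "roll": 0}
    - {"claw": 0.5, "linear": [-100, -108, -105], "roll": 0}
    - {"claw": 0.5, "linear": [-123, -133, -105], "roll": 0}
    - {"claw": 0.5, "linear": [-146, -158, -105], "roll": 0}
    - {"claw": 0.5, "linear": [-166, -181, -100], "roll": 0}
    - {"claw": 0.5, "linear": [-178, -194, -85], "roll": 0}
    - {"claw": 0.5, "linear": [-182, -198, -60], "roll": 0}
    - {"claw": 0.5, "linear": [-182, -198, -40], "roll": 0}
    - {"claw": 0.5, "linear": [-182, -198, -25], "roll": 0}
    - {"claw": 0.5, "linear": [-182, -198, -20], "roll": 0}
    - {"claw": 0.5, "linear": [-182, -198, -20], "roll": 0}
    - {"claw": 0.5, "linear": [-182, -198, -20], "roll": 0}

```text
time: 11.15
ee_pos: [0.625, -0.2165, 0.0505]
orientation: [-3.141, 0.001, -3.141]
wrist_force: [0.3, -0.5, -0.9]
width: 0.673
finger_force: 65.5
```

Emit:
servo_tool:
  targets:
    - {"claw": 0.5, "linear": [0, 0, 5], "roll": 0}
    - {"claw": 0.5, "linear": [0, 0, 10], "roll": 0}
    - {"claw": 0.5, "linear": [0, 0, 13], "roll": 0}
    - {"claw": 0.5, "linear": [0, 0, 13], "roll": 0}
    - {"claw": 0.8, "linear": [0, 0, 13], "roll": 0}
    - {"claw": 0.8, "linear": [0, 0, 13], "roll": 0}
    - {"claw": 0.85, "linear": [0, 0, 13], "roll": 0}
    - {"claw": 0.85, "linear": [0, 0, 13], "roll": 0}
    - {"claw": 0.85, "linear": [0, 0, -10], "roll": 0}
    - {"claw": 0.85, "linear": [0, 0, -40], "roll": 0}
    - {"claw": 0.85, "linear": [0, 0, -70], "roll": 0}
    - {"claw": 0.85, "linear": [0, 0, -80], "roll": 0}
    - {"claw": 0.85, "linear": [0, 0, -80], "roll": 0}

```text
time: 12.23
ee_pos: [0.626, -0.2171, 0.1324]
orientation: [-3.14, 0.004, 3.142]
wrist_force: [0.2, 0.3, 0.3]
width: 0.847
finger_force: 0.0
```

```bash
python3 -c "
from h import *
wfind('clay_jar',.05)"
```

```text
wrist clay_jar 0.7 [489. 201.] 40 4709 world [[ 0.6144 -0.0931  0.05  ]] [[ 0.612  -0.0948  0.05  ]]
wrist clay_jar 0.68 [327. 208.] 43 5480 world [[ 0.6196 -0.2165  0.05  ]] [[ 0.6188 -0.2174  0.05  ]]
```

Emit:
servo_tool:
  targets:
    - {"claw": 0.85, "linear": [22, -26, -8], "roll": 0}
    - {"claw": 0.85, "linear": [45, -53, -8], "roll": 0}
    - {"claw": 0.85, "linear": [68, -81, -8], "roll": 0}
    - {"claw": 0.85, "linear": [91, -108, -8], "roll": 0}
    - {"claw": 0.85, "linear": [112, -133, -8], "roll": 0}
    - {"claw": 0.85, "linear": [128, -152, -8], "roll": 0}
    - {"claw": 0.85, "linear": [138, -164, -5], "roll": 0}
    - {"claw": 0.85, "linear": [138, -164, -5], "roll": 0}
    - {"claw": 0.85, "linear": [138, -164, -5], "roll": 0}

```text
time: 13.08
ee_pos: [0.4857, -0.3809, 0.1329]
orientation: [3.14, -0.002, 3.14]
wrist_force: [0.1, 0.5, 0.8]
width: 0.852
finger_force: 0.0
```

```bash
python3 -c "
from h import *
find('clay_jar');im=wfind('aroma_cup',.06);cv2.imwrite('pics/w4.png',im[:,:,::-1])"
```

```text
[ 0.4857 -0.3809  0.1329] [ 3.1404e+00 -1.7000e-03  3.1402e+00] 2.08 0.8518406774695824
scene clay_jar 0.81 top [ 0.629 -0.216  0.055] zmax 0.058 lo [ 0.606 -0.24   0.012] hi [ 0.655 -0.19   0.058]
side clay_jar 0.93 top [ 0.626 -0.222  0.054] zmax 0.056 lo [ 0.598 -0.247  0.01 ] hi [ 0.646 -0.2    0.056]
wrist aroma_cup 0.89 [324. 212.] 29 2005 world [[ 0.4821 -0.3814  0.06  ]] [[ 0.4822 -0.3802  0.06  ]]
```

View pics/w4.png

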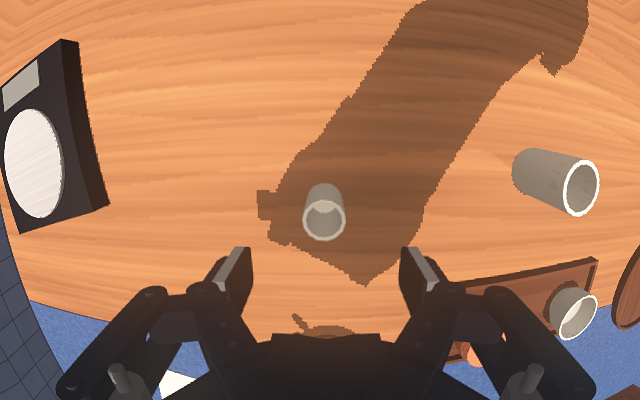

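Rim centre at (323,219), between the fingers. Good to descend.

Emit:
servo_tool:
  targets:
    - {"claw": 0.85, "linear": [0, 0, 25], "roll": 0}
    - {"claw": 0.85, "linear": [0, 0, 50], "roll": 0}
    - {"claw": 0.85, "linear": [0, 0, 75], "roll": 0}
    - {"claw": 0.85, "linear": [0, 0, 90], "roll": 0}
    - {"claw": 0.85, "linear": [0, 0, 95], "roll": 0}
    - {"claw": 0.6, "linear": [0, 0, 95], "roll": 0}
    - {"claw": 0.4, "linear": [0, 0, 95], "roll": 0}
    - {"claw": 0.15, "linear": [0, 0, 95], "roll": 0}
    - {"claw": 0.15, "linear": [0, 0, 95], "roll": 0}
    - {"claw": 0.15, "linear": [0, 0, 95], "roll": 0}
    - {"claw": 0.15, "linear": [0, 0, 95], "roll": 0}
    - {"claw": 0.15, "linear": [0, 0, 95], "roll": 0}
    - {"claw": 0.15, "linear": [0, 0, 95], "roll": 0}

```text
time: 14.47
ee_pos: [0.4873, -0.3809, 0.0408]
orientation: [-3.141, 0.002, -3.141]
wrist_force: [-0.9, 1.4, 6.3]
width: 0.343
finger_force: 58.7
```

Emit:
servo_tool:
  targets:
    - {"claw": 0.15, "linear": [0, 0, -15], "roll": 0}
    - {"claw": 0.15, "linear": [0, 0, -45], "roll": 0}
    - {"claw": 0.15, "linear": [0, 0, -80], "roll": 0.1}
    - {"claw": 0.15, "linear": [-8, 14, -100], "roll": 0.2}
    - {"claw": 0.15, "linear": [-20, 34, -100], "roll": 0.3}
    - {"claw": 0.15, "linear": [-32, 55, -100], "roll": 0.42}
    - {"claw": 0.15, "linear": [-44, 76, -100], "roll": 0.54}
    - {"claw": 0.15, "linear": [-56, 97, -100], "roll": 0.66}
    - {"claw": 0.15, "linear": [-68, 118, -100], "roll": 0.78}
    - {"claw": 0.15, "linear": [-80, 139, -100], "roll": 0.9}
    - {"claw": 0.15, "linear": [-92, 160, -100], "roll": 1.02}
    - {"claw": 0.15, "linear": [-104, 180, -100], "roll": 1.14}
    - {"claw": 0.15, "linear": [-116, 200, -100], "roll": 1.26}
    - {"claw": 0.15, "linear": [-126, 217, -100], "roll": 1.38}
    - {"claw": 0.15, "linear": [-133, 229, -100], "roll": 1.48}
    - {"claw": 0.15, "linear": [-133, 229, -90], "roll": 1.57}
    - {"claw": 0.15, "linear": [-133, 229, -70], "roll": 1.57}
    - {"claw": 0.15, "linear": [-133, 229, -60], "roll": 1.57}
    - {"claw": 0.15, "linear": [-133, 229, -60], "roll": 1.57}

```text
time: 16.05
ee_pos: [0.6187, -0.1511, 0.0979]
orientation: [-3.139, -0.001, 1.573]
wrist_force: [-0.3, 0.5, -0.5]
width: 0.337
finger_force: 59.3
```

```bash
python3 -c "
from h import *
find('aroma_cup');im=wfind('aroma_cup',.12);cv2.imwrite('pics/w5.png',im[:,:,::-1])"
```

```text
[ 0.6187 -0.1511  0.0979] [-3.1393e+00 -8.0000e-04  1.5728e+00] 0.43 0.33695075191329515
scene aroma_cup 0.54 top [ 0.632 -0.145  0.073] zmax 0.076 lo [ 0.625 -0.158  0.061] hi [ 0.636 -0.141  0.076]
side aroma_cup 0.76 top [ 0.619 -0.155  0.118] zmax 0.12 lo [ 0.605 -0.167  0.062] hi [ 0.631 -0.139  0.12 ]
wrist aroma_cup 0.92 [327. 271.] 53 5960 world [[ 0.6219 -0.1405  0.12  ]] [[ 0.6216 -0.142   0.12  ]]
```

View pics/w5.png

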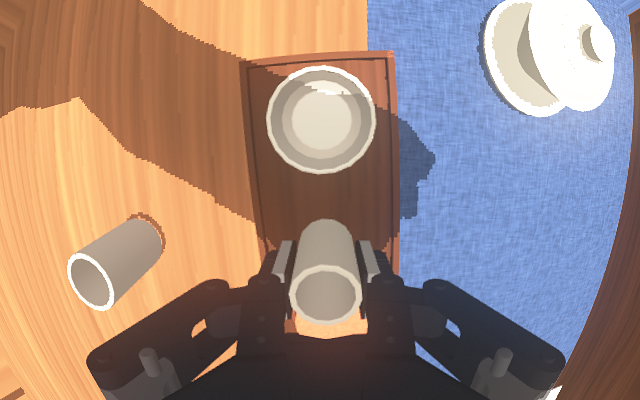

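The cup is upright in the grip over the tray, with the low cup clear at (321,120). Lowering.

Emit:
servo_tool:
  targets:
    - {"claw": 0.15, "linear": [0, 0, 15], "roll": 0}
    - {"claw": 0.15, "linear": [0, 0, 30], "roll": 0}
    - {"claw": 0.15, "linear": [0, 0, 42], "roll": 0}
    - {"claw": 0.15, "linear": [0, 0, 48], "roll": 0}
    - {"claw": 0.15, "linear": [0, 0, 51], "roll": 0}
    - {"claw": 0.15, "linear": [0, 0, 51], "roll": 0}
    - {"claw": 0.15, "linear": [0, 0, 51], "roll": 0}
    - {"claw": 0.45, "linear": [0, 0, 51], "roll": 0}
    - {"claw": 0.55, "linear": [0, 0, 51], "roll": 0}
    - {"claw": 0.55, "linear": [0, 0, 51], "roll": 0}
    - {"claw": 0.55, "linear": [0, 0, 51], "roll": 0}
    - {"claw": 0.55, "linear": [0, 0, 30], "roll": 0}
    - {"claw": 0.55, "linear": [0, 0, 0], "roll": 0}
    - {"claw": 0.55, "linear": [0, 0, -30], "roll": 0}
    - {"claw": 0.55, "linear": [0, 0, -60], "roll": 0}
    - {"claw": 0.55, "linear": [0, 0, -70], "roll": 0}
    - {"claw": 0.55, "linear": [0, 0, -70], "roll": 0}

```text
time: 17.77
ee_pos: [0.6209, -0.1519, 0.1724]
orientation: [3.137, 0.001, 1.572]
wrist_force: [-1.2, -0.6, -0.2]
width: 0.551
finger_force: 0.0
```

Emit:
servo_tool:
  targets:
    - {"claw": 0.6, "linear": [-5, -25, 0], "roll": 0}
    - {"claw": 0.8, "linear": [-10, -55, 0], "roll": 0}
    - {"claw": 1, "linear": [-16, -90, 5], "roll": 0}
    - {"claw": 1, "linear": [-23, -125, 15], "roll": 0}
    - {"claw": 1, "linear": [-28, -150, 22], "roll": 0}
    - {"claw": 1, "linear": [-31, -164, 25], "roll": 0}
    - {"claw": 1, "linear": [-31, -164, 25], "roll": 0}
    - {"claw": 1, "linear": [-31, -164, 25], "roll": 0}
    - {"claw": 1, "linear": [-31, -164, 25], "roll": 0}

```text
time: 18.52
ee_pos: [0.4563, -0.1826, 0.1441]
orientation: [3.141, 0.0, 1.572]
wrist_force: [1.0, 0.1, 0.7]
width: 1.001
finger_force: 0.0
```

```bash
python3 -c "
from h import *
find('aroma_cup');im=wfind('tumbler',.08);cv2.imwrite('pics/w6.png',im[:,:,::-1])"
```

```text
[ 0.4563 -0.1826  0.1441] [3.1414e+00 1.0000e-04 1.5722e+00] 0.55 1.0007911919884251
scene aroma_cup 0.5 top [ 0.619 -0.152  0.065] zmax 0.067 lo [ 0.538 -0.175  0.002] hi [ 0.636 -0.138  0.067]
side aroma_cup 0.76 top [ 0.619 -0.154  0.063] zmax 0.066 lo [ 0.605 -0.167  0.014] hi [ 0.631 -0.139  0.066]
wrist tumbler 0.81 [326. 213.] 43 4501 world [[ 0.4582 -0.1744  0.08  ]] [[ 0.4592 -0.1774  0.08  ]]
wrist tumbler 0.33 [479. 160.] 123 12675 world [[ 0.5603 -0.1377  0.08  ]] [[ 0.5536 -0.1314  0.08  ]]
```

View pics/w6.png

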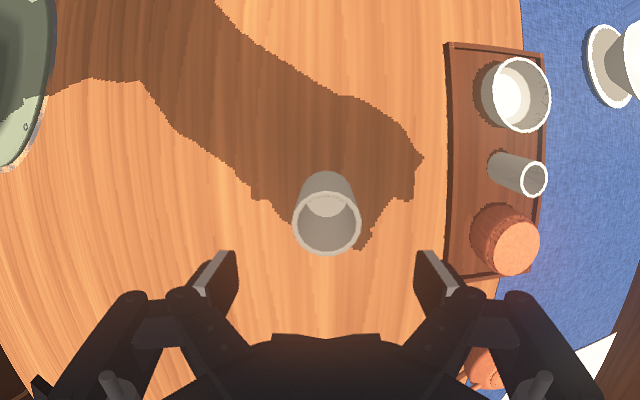

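Oblong tray complete: low cup (520,95), aroma (520,173), jar (515,245). Tumbler rim (327,222) is centred.

Emit:
servo_tool:
  targets:
    - {"claw": 1, "linear": [0, 0, 25], "roll": 0}
    - {"claw": 1, "linear": [0, 0, 50], "roll": 0}
    - {"claw": 1, "linear": [0, 0, 75], "roll": 0}
    - {"claw": 1, "linear": [0, 0, 89], "roll": 0}
    - {"claw": 1, "linear": [0, 0, 94], "roll": 0}
    - {"claw": 0.7, "linear": [0, 0, 94], "roll": 0}
    - {"claw": 0.35, "linear": [0, 0, 94], "roll": 0}
    - {"claw": 0.35, "linear": [0, 0, 94], "roll": 0}
    - {"claw": 0.35, "linear": [0, 0, 94], "roll": 0}
    - {"claw": 0.35, "linear": [0, 0, 94], "roll": 0}
    - {"claw": 0.35, "linear": [0, 0, 94], "roll": 0}
    - {"claw": 0.35, "linear": [0, 0, 94], "roll": 0}

```text
time: 19.82
ee_pos: [0.4563, -0.183, 0.0515]
orientation: [3.14, 0.0, 1.572]
wrist_force: [-0.7, -0.1, 8.7]
width: 0.517
finger_force: 59.7
```

Emit:
servo_tool:
  targets:
    - {"claw": 0.35, "linear": [0, 0, -15], "roll": 0}
    - {"claw": 0.35, "linear": [0, 0, -45], "roll": 0}
    - {"claw": 0.35, "linear": [0, 0, -80], "roll": 0}
    - {"claw": 0.35, "linear": [15, 9, -105], "roll": 0}
    - {"claw": 0.35, "linear": [40, 23, -110], "roll": 0}
    - {"claw": 0.35, "linear": [68, 40, -110], "roll": 0}
    - {"claw": 0.35, "linear": [96, 56, -110], "roll": 0}
    - {"claw": 0.35, "linear": [124, 72, -110], "roll": 0}
    - {"claw": 0.35, "linear": [152, 88, -110], "roll": 0}
    - {"claw": 0.35, "linear": [180, 105, -110], "roll": 0}
    - {"claw": 0.35, "linear": [208, 121, -110], "roll": 0}
    - {"claw": 0.35, "linear": [236, 137, -110], "roll": 0}
    - {"claw": 0.35, "linear": [260, 151, -105], "roll": 0}
    - {"claw": 0.35, "linear": [275, 160, -85], "roll": 0}
    - {"claw": 0.35, "linear": [280, 163, -60], "roll": 0}
    - {"claw": 0.35, "linear": [280, 163, -40], "roll": 0}
    - {"claw": 0.35, "linear": [280, 163, -30], "roll": 0}
    - {"claw": 0.35, "linear": [280, 163, -30], "roll": 0}
    - {"claw": 0.35, "linear": [280, 163, -30], "roll": 0}

```text
time: 21.4
ee_pos: [0.6185, 0.0969, 0.0811]
orientation: [3.141, 0.0, 1.571]
wrist_force: [-0.3, -1.0, -0.8]
width: 0.518
finger_force: 61.8
```

```bash
python3 -c "
from h import *
im=wfind('round_tray',.014);cv2.imwrite('pics/w7.png',im[:,:,::-1]);print(sensors.state()['ee_pos'])"
```

```text
wrist round_tray 0.95 [327. 150.] 136 49006 world [[0.6215 0.1451 0.014 ]] [[0.621  0.1524 0.014 ]]
wrist round_tray 0.27 [519. 338.] 53 1667 world [[ 0.8061 -0.0239  0.014 ]] [[0.8144 0.0035 0.014 ]]
[0.61908391 0.09707208 0.08190127]
```

View pics/w7.png

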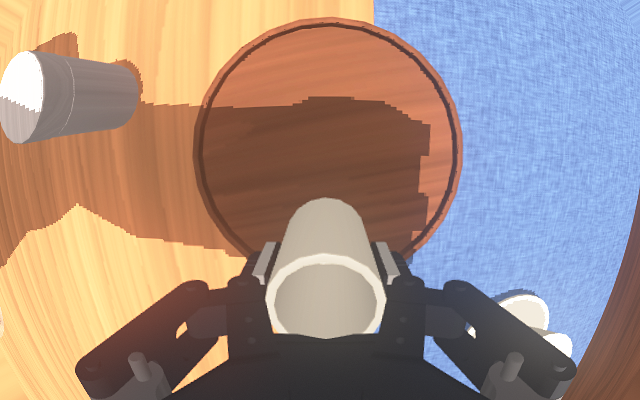

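Tray far edge (325,18) and sides 195 to 462 put its centre at about (0.620, 0.138), as measured. Lowering.

Emit:
servo_tool:
  targets:
    - {"claw": 0.35, "linear": [0, 2, 10], "roll": 0}
    - {"claw": 0.35, "linear": [0, 2, 18], "roll": 0}
    - {"claw": 0.35, "linear": [0, 2, 23], "roll": 0}
    - {"claw": 0.35, "linear": [0, 2, 24], "roll": 0}
    - {"claw": 0.35, "linear": [0, 2, 24], "roll": 0}
    - {"claw": 0.35, "linear": [0, 2, 24], "roll": 0}
    - {"claw": 0.65, "linear": [0, 2, 24], "roll": 0}
    - {"claw": 0.75, "linear": [0, 2, 24], "roll": 0}
    - {"claw": 0.75, "linear": [0, 2, 24], "roll": 0}
    - {"claw": 0.75, "linear": [0, 2, 24], "roll": 0}
    - {"claw": 0.75, "linear": [0, 2, 5], "roll": 0}
    - {"claw": 0.75, "linear": [0, 2, -25], "roll": 0}
    - {"claw": 0.75, "linear": [0, 2, -55], "roll": 0}
    - {"claw": 0.75, "linear": [0, 2, -80], "roll": 0}
    - {"claw": 0.9, "linear": [0, 2, -85], "roll": 0}
    - {"claw": 1, "linear": [0, 2, -85], "roll": 0}

```text
time: 22.83
ee_pos: [0.6212, 0.0976, 0.167]
orientation: [3.139, -0.001, 1.572]
wrist_force: [-0.7, 0.1, 0.9]
width: 0.988
finger_force: 0.0
```

Emit:
servo_tool:
  targets:
    - {"claw": 1, "linear": [13, -23, 0], "roll": 0}
    - {"claw": 1, "linear": [29, -52, 0], "roll": 0}
    - {"claw": 1, "linear": [45, -80, 0], "roll": 0}
    - {"claw": 1, "linear": [61, -108, 0], "roll": 0}
    - {"claw": 1, "linear": [76, -135, 0], "roll": 0}
    - {"claw": 1, "linear": [87, -155, 0], "roll": 0}
    - {"claw": 1, "linear": [93, -165, 0], "roll": 0}
    - {"claw": 1, "linear": [93, -165, 0], "roll": 0}
    - {"claw": 1, "linear": [93, -165, 0], "roll": 0}
    - {"claw": 1, "linear": [93, -165, 0], "roll": 0}

```text
time: 23.67
ee_pos: [0.4562, 0.1896, 0.165]
orientation: [3.141, 0.001, 1.571]
wrist_force: [0.9, 0.3, 0.7]
width: 0.998
finger_force: 0.0
```

```bash
python3 -c "
from h import *
find('tumbler');im=wfind('tin',.095);cv2.imwrite('pics/w8.png',im[:,:,::-1])"
```

```text
[0.4562 0.1896 0.165 ] [3.1412e+00 6.0000e-04 1.5710e+00] -0.22 0.9978105969717019
scene tumbler 0.58 top [0.623 0.1   0.085] zmax 0.087 lo [0.599 0.078 0.015] hi [0.645 0.118 0.087]
side tumbler 0.68 top [0.619 0.098 0.084] zmax 0.086 lo [0.598 0.074 0.007] hi [0.638 0.12  0.086]
wrist tin 0.76 [326. 208.] 46 5245 world [[0.4576 0.1998 0.095 ]] [[0.4577 0.1987 0.095 ]]
```

View pics/w8.png

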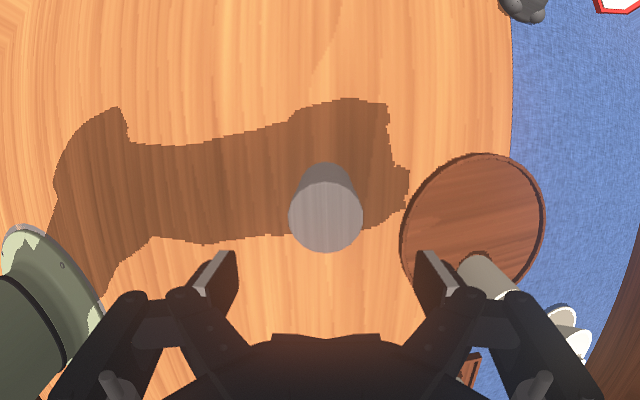

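Tin top at (326,217), centred within 3 mm. The tumbler stands on the round tray at (0.621, 0.099).

Emit:
servo_tool:
  targets:
    - {"claw": 1, "linear": [2, 0, 25], "roll": 0}
    - {"claw": 1, "linear": [2, 0, 50], "roll": 0}
    - {"claw": 1, "linear": [2, 0, 75], "roll": 0}
    - {"claw": 1, "linear": [2, 0, 95], "roll": 0}
    - {"claw": 1, "linear": [2, 0, 103], "roll": 0}
    - {"claw": 0.7, "linear": [2, 0, 103], "roll": 0}
    - {"claw": 0.4, "linear": [2, 0, 103], "roll": 0}
    - {"claw": 0.4, "linear": [2, 0, 103], "roll": 0}
    - {"claw": 0.4, "linear": [2, 0, 103], "roll": 0}
    - {"claw": 0.4, "linear": [2, 0, 103], "roll": 0}
    - {"claw": 0.4, "linear": [2, 0, 103], "roll": 0}
    - {"claw": 0.4, "linear": [2, 0, 103], "roll": 0}

```text
time: 24.97
ee_pos: [0.4559, 0.1924, 0.0636]
orientation: [3.14, -0.001, 1.572]
wrist_force: [-1.9, -1.8, 7.7]
width: 0.577
finger_force: 61.3
```

Emit:
servo_tool:
  targets:
    - {"claw": 0.4, "linear": [0, 0, -15], "roll": 0}
    - {"claw": 0.4, "linear": [0, 0, -40], "roll": 0}
    - {"claw": 0.4, "linear": [0, 10, -60], "roll": 0}
    - {"claw": 0.4, "linear": [0, 30, -65], "roll": 0}
    - {"claw": 0.4, "linear": [-2, 55, -65], "roll": 0}
    - {"claw": 0.4, "linear": [-5, 80, -65], "roll": 0}
    - {"claw": 0.4, "linear": [-8, 105, -65], "roll": 0}
    - {"claw": 0.4, "linear": [-11, 130, -65], "roll": 0}
    - {"claw": 0.4, "linear": [-14, 150, -60], "roll": 0}
    - {"claw": 0.4, "linear": [-15, 161, -45], "roll": 0}
    - {"claw": 0.4, "linear": [-15, 164, -30], "roll": 0}
    - {"claw": 0.4, "linear": [-15, 164, -20], "roll": 0}
    - {"claw": 0.4, "linear": [-15, 164, -15], "roll": 0}
    - {"claw": 0.4, "linear": [-15, 164, -15], "roll": 0}
    - {"claw": 0.4, "linear": [-15, 164, -15], "roll": 0}

```text
time: 26.22
ee_pos: [0.6188, 0.1777, 0.0777]
orientation: [-3.141, -0.0, 1.572]
wrist_force: [-0.3, 0.3, -1.1]
width: 0.571
finger_force: 62.3
```

Emit:
servo_tool:
  targets:
    - {"claw": 0.4, "linear": [0, 0, 4], "roll": 0}
    - {"claw": 0.4, "linear": [0, 0, 7], "roll": 0}
    - {"claw": 0.4, "linear": [0, 0, 8], "roll": 0}
    - {"claw": 0.4, "linear": [0, 0, 8], "roll": 0}
    - {"claw": 0.4, "linear": [0, 0, 8], "roll": 0}
    - {"claw": 0.7, "linear": [0, 0, 8], "roll": 0}
    - {"claw": 0.8, "linear": [0, 0, 8], "roll": 0}
    - {"claw": 0.8, "linear": [0, 0, 8], "roll": 0}
    - {"claw": 0.8, "linear": [0, 0, 8], "roll": 0}
    - {"claw": 0.8, "linear": [0, 0, -15], "roll": 0}
    - {"claw": 0.8, "linear": [0, 0, -45], "roll": 0}
    - {"claw": 0.8, "linear": [0, 0, -75], "roll": 0}
    - {"claw": 0.8, "linear": [0, 0, -105], "roll": 0}
    - {"claw": 0.8, "linear": [0, 0, -130], "roll": 0}
    - {"claw": 0.8, "linear": [0, -60, -150], "roll": 0}
    - {"claw": 0.8, "linear": [0, -100, -150], "roll": 0}
    - {"claw": 0.8, "linear": [0, -100, -150], "roll": 0}
    - {"claw": 0.8, "linear": [0, -100, -150], "roll": 0}

```text
time: 27.72
ee_pos: [0.516, 0.1777, 0.2282]
orientation: [-3.141, -0.001, 1.573]
wrist_force: [-0.2, -0.1, 0.4]
width: 0.801
finger_force: 0.0
```

```bash
python3 -c "
from h import *
for n in 'tin tumbler aroma_cup low_cup clay_jar teapot gaiwan tea_pet'.split(): find(n)
im,D=optics.capture('side');cv2.imwrite('pics/side9.png',cv2.resize(im[80:340,200:460,::-1],None,fx=2.3,fy=2.3))"
```

```text
[0.516  0.1777 0.2282] [-3.1405e+00 -1.4000e-03  1.5731e+00] -0.2 0.8007300915693562
scene tin 0.6 top [0.622 0.176 0.102] zmax 0.104 lo [0.604 0.153 0.013] hi [0.645 0.198 0.104]
side tin 0.65 top [0.617 0.174 0.1  ] zmax 0.103 lo [0.594 0.116 0.007] hi [0.636 0.199 0.103]
[0.52   0.1773 0.2273] [3.1411e+00 1.0000e-04 1.5716e+00] -0.2 0.8026879174985251
scene tumbler 0.74 top [0.625 0.098 0.085] zmax 0.087 lo [0.6   0.076 0.016] hi [0.645 0.118 0.087]
side tumbler 0.59 top [0.619 0.099 0.084] zmax 0.086 lo [0.598 0.074 0.01 ] hi [0.639 0.12  0.086]
[0.5198 0.177  0.2269] [-3.1414e+00  6.0000e-04  1.5712e+00] -0.2 0.8002941035647939
scene aroma_cup 0.78 top [ 0.621 -0.152  0.065] zmax 0.068 lo [ 0.559 -0.172  0.005] hi [ 0.637 -0.138  0.068]
side aroma_cup 0.7 top [ 0.619 -0.153  0.064] zmax 0.067 lo [ 0.605 -0.167  0.013] hi [ 0.631 -0.139  0.067]
[0.5195 0.1771 0.2271] [-3.1414e+00  3.0000e-04  1.5715e+00] -0.2 0.8017065672661476
scene low_cup 0.92 top [ 0.618 -0.087  0.046] zmax 0.048 lo [ 0.586 -0.112  0.016] hi [ 0.647 -0.06   0.048]
side low_cup 0.92 top [ 0.615 -0.09   0.044] 
[... 497 characters left out ...]
29 -0.411  0.01 ] hi [ 0.718 -0.338  0.068]
side teapot 0.66 top [ 0.662 -0.38   0.066] zmax 0.067 lo [ 0.618 -0.419  0.022] hi [ 0.711 -0.345  0.067]
[0.5193 0.1772 0.2273] [3.1415 0.     1.5717] -0.2 0.7994009478165248
scene gaiwan 0.7 top [ 0.788 -0.022  0.088] zmax 0.088 lo [ 0.757 -0.062  0.01 ] hi [0.83  0.02  0.088]
side gaiwan 0.91 top [ 0.783 -0.025  0.086] zmax 0.086 lo [ 0.743 -0.065  0.01 ] hi [0.824 0.009 0.086]
[0.5193 0.1773 0.2273] [-3.1416 -0.      1.5718] -0.2 0.8026576355368974
scene tea_pet 0.55 top [0.667 0.405 0.067] zmax 0.068 lo [0.651 0.378 0.005] hi [0.692 0.423 0.068]
side tea_pet 0.62 top [0.663 0.4   0.065] zmax 0.066 lo [0.635 0.376 0.003] hi [0.684 0.41  0.066]
```

View pics/side9.png

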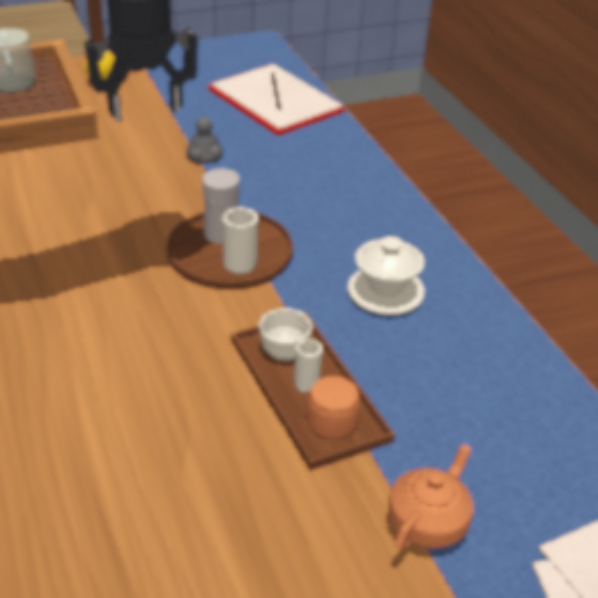

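The crop shows everything standing upright: tin (221,207) and tumbler (240,240) on the round tray, with low cup (285,335), aroma cup (308,366) and jar (333,407) on the oblong tray. Heights match the tray floors and the bystanders haven't moved.

```bash
python3 -c "
from h import *
print(job.close_job())"
```

```text
the job is handed in; nothing more can be done
None
```

The job is handed in: the aroma cup, low cup and clay jar stand upright on the oblong tray, the tumbler and tin stand upright on the round tray, and the teapot, lidded bowl and tea pet are where they were; the hand-in returned no verdict.

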